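# Shut, lock and switch on the sandwich press

## Task

Start the loaded sandwich press: push its lid right down, then press the grey locking clip at the front of the lid's handle down and back until it hangs snug over the front of the base, and last press the raised outer end of the on-off rocker right down. It is all pushing with the fingertips: do not open the lid further, and do not lift or shift the press. Leave everything around it where it stands.

Things in the scene. Friction and masses are not known exactly. Their poses are not given: they have to be found in the camera images.
- press: sandwich press, black and steel, about 3 kg, loose on rubber feet. Origin: middle of its underside; x to its back (hinge side), y to its left (-y to its right), z up; front roughly towards the robot. Base 236 mm deep (x), 250 wide (y), rim 58 high; along its front a flat ledge with an aluminium face, 46 high (x -171 to -115, y +-118)
- press_lid (a joint): lid angle, rad: 0 shut, grows as it opens (starts 0.7 to 1.1). The stiff hinge keeps it where it is left; 1 to 4 N near its front shuts it. Shut, its flat steel top panel (196 x 210 mm) is 108 mm high, its black surround 100, and its handle (y +-50, x -172 to -118, z 72 to 94 mm in the press's frame) juts out over the middle of the ledge
- lid_push (a point): a good place to push the lid shut: on its top face (the steel panel), 200 mm from the hinge axis towards the handle and 42 mm out from it along the lid's z. The axis runs along the press's y through x 122, z 66 mm in its frame. Axes turn with the lid: x from the handle to the hinge, z out of the lid's top
- press_clip (a joint): angle of the locking clip, rad: about 0 sticks straight out from the front of the lid's handle (starts 0 to 0.25), 1.57 is home: square to the lid, hanging over the front of the ledge when the lid is shut. It stays where it is left; 1 to 2 N at its tip moves it
- clip_pin (a point): hinge pin of the locking clip, at the middle of the front edge of the lid's handle (lid shut: x -179, y 0, z 84 mm in the press's frame), parallel to the press's y
- clip_tip (a point): outer face at the free tip of the locking clip, a grey flap 36 mm wide and 6 mm thick, reaching 52 mm from its pin. Lid shut and clip home, the flap hangs down to 32 mm above the table with its outer face at x -182 mm in the press's frame
- press_rocker (a joint): angle of the on-off rocker, rad: 0 is off (its outer end, on the press's right, stands up), 0.4 is on (that end right down, the other end up). It stays where it is left; 2 to 4 N on its end moves it
- rocker_end (a point): top edge of the rocker's outer end: 60 mm high when off, 52 when on. The rocker is a grey key 40 mm long (along the press's y), 22 wide, in a black frame 49 mm high, pivot at x -145, y -88, z 53 mm in the press's frame. The fingertips must bear on its outer half only: centre them on this end or up to 4 mm farther out (-y)
- jar: glass preserve jar with a steel cap, 68 mm diameter, 95 mm tall, beside the press on its right; origin under its centre
- shaker: white ceramic salt shaker, 42 mm diameter, 77 mm tall, in front of the press on its left; origin under its centre
- mug: terracotta mug, 82 mm diameter, 95 mm tall, left of the press; origin under its centre
- plate: white dinner plate, 210 mm diameter, 20 mm tall, left of the press; origin under its centre
- sandwich: half a sandwich lying on the plate, 86 x 58 x 32 mm; origin under its centre
- spatula: wooden spatula lying flat, 240 mm long, 65 mm wide, 20 mm tall at the handle, in front of the press on its right; origin under the middle of its length, x along it
- tumbler: drinking glass, 68 mm diameter, 100 mm tall, right of the press; origin under its centre
- bottle: blue water bottle, 72 mm diameter, 235 mm tall, left of the press; origin under its centre
Things that resemble listed ones, but are neither listed nor needed, are in the scene too. Leave any blue or yellow look-alike of the tumbler alone.

How it is judged (in metres and radians):
On the way, in this order (a step that is already met when the one before it is completed fails the run):
1. the lid is pushed shut (value of joint press_lid below 0.05 rad), for 0.1 s.
2. the locking clip is home with the lid shut (value of joint press_lid below 0.05 rad and value of joint press_clip above 1.3 rad), for 0.1 s.
3. the rocker is on, with the lid shut and the clip home (all of step 2 and value of joint press_rocker above 0.28 rad), for 0.2 s.
At the end, for the whole second after the job is handed in: The lid is shut (within 0.05 rad), the clip home (beyond 1.3 of 1.57 rad) and the rocker on (beyond 0.28 of 0.4 rad); the press stands level within 35 mm of where it was, and each of the things around it stands upright within 25 mm of where it was (all of step 3 and distance of press from where it was at the start of the episode below 0.035 m and angle between press's own z axis and vertical below 0.05 rad and distance of each of jar, shaker, mug, plate, sandwich, spatula, tumbler, bottle from where it was at the start of the episode below 0.025 m and angle between each of jar, shaker, mug, plate, sandwich, spatula, tumbler, bottle's own z axis and vertical below 0.15 rad); the robot touches nothing.
It fails at once if the clip is pressed down before the lid is shut (value of joint press_clip above 0.9 rad and value of joint press_lid above 0.15 rad).
It fails at once if the rocker is switched on before the clip is home (value of joint press_rocker above 0.25 rad and not (value of joint press_clip above 1.3 rad)).
It fails at once if the lid is opened further instead of shut (value of joint press_lid above 1.25 rad).
It fails at once if the press is lifted, tipped or shifted (height (world z) of press above 0.012 m or angle between press's own z axis and vertical above 0.08 rad or distance of press from where it was at the start of the episode above 0.035 m).
It fails at once if something around the press is shifted, lifted or knocked over (distance of any of jar, shaker, mug, plate, sandwich, spatula, tumbler, bottle from where it was at the start of the episode above 0.025 m or angle between any of jar, shaker, mug, plate, sandwich, spatula, tumbler, bottle's own z axis and vertical above 0.35 rad).
It also fails if it takes over 54 s, if anything falls off the work surface, if the arm or the gripper's body presses on something with over 40 N, if the wrist force passes 120 N, or if a joint passes its speed limit or range.

## Robot

A 6-joint arm with a two-finger parallel gripper is mounted at the origin on the work surface. World frame = base frame: x ahead of the robot, y to its left, z up, the work surface at z = 0. Lengths are in m, angles in degrees, forces in N, time in s.
With the tool pointing down it reaches from about 0.3 to 0.875 m from the base axis. Payload 4.2 kg.
Tool frame: the origin (TCP) lies at the very end of the fingers, on their centre line; the grasp point (between the pads) lies 19 mm behind it; z points along the fingers, y is the line along which they close (so a half turn about z gives the same grasp; the last joint's range is limited). The gripper opens to 85 mm and grips with 20 to 120 N. Pads are 22 mm wide; open, the fingers measure 114 mm over their backs; the gripper's body (76 mm by 85 mm) begins 54 mm behind the grasp point. The pads swing forward as they close: fully open they stand 13 mm farther back than shut.
Start: joints at [75.115, 18.312, 89.639, -0, 72.044, -1.146], TCP at [0.137, 0.559, 0.231] pointing down, gripper open.
Joint ranges: [-177.97, 177.97], [-48.28, 115.42], [12.27, 149.76], [-77.06, 257.06], [2.81, 150.46], [-146.56, 146.56]. Speed limits (degrees/s): [147.25, 147.25, 180, 180, 180, 180].

## Interface

Orientations are given as a 3x3 rotation matrix whose columns are the frame's x, y, z axes.
In Python, from station import ctrl, eyes, sign_off gives the robot as it stands.
- The arm moves only by the shell command python3 -m crank 'ROWS'. ROWS is JSON, a list that holds one entry, the list of rows, each a list of 5 numbers: the shift along the world's x, y, z as a fraction of full scale, then the turn about the world's z as a fraction of full scale, then the closure, from -1 (fully open) to 1 (shut). In form: [[[dx, dy, dz, roll, claw], ...]]. A call has exactly 10 rows; each row is the pose to reach, as a shift and turn from the pose commanded when the call began, turning the shorter way round; what a row does not reach only later rows make up. Full scale, the value 1, is 0.08 m for a shift and 180 degrees for a turn. A row lasts 1/12 s, in which the tool goes at most 41.7 mm and 7.16 degrees, less where a joint would pass 70% of its speed; a pose out of reach is approached as far as the arm can. A call with a number of a shift or a turn outside -1 to 1 is refused whole. A call with a gripper value outside its range is refused whole. The fingers move at their own pace and stop on an object; the grip force is fixed at half the most. Time passes only in rows, so rows that repeat a pose let the fingers close, or fill a call up. It gives the time, the measured TCP pose, the force, the opening and the grip force at its end, in the units of the state.
- ctrl.read_state(): the state, without advancing time (a new reading comes with each control period).
- eyes.grab_frame(name): name is "side" or "top"; returns a dict with "img" (400x640x3 uint8, red, green, blue), "fx", "fy", "cx", "cy" (pixels), "eye" and "rotation" of the camera in the world. Camera axes: x right, y down, z forward; pixel columns grow to the right and rows downward; lengths in m; the calibration is good to about 2 mm. A picture is of the moment at which its call begins. There is no depth.
- sign_off(): hands the job in; it is judged then, once.
The state is a dict: "time": time; "joints": joint angles; "dq": joint speeds; "tau": joint torques, N m; "tcp_pos": TCP position; "eef_rot": TCP orientation; "force": force on the tool from outside, world axes, zero at the start; "torque": the same for the moment, N m; "grip_width": finger opening in m; "grasp_force": force on a finger pad.
Only numpy, scipy, OpenCV 4.12 (cv2) and the standard library are available. Lean on these libraries where they do the work, as an engineer would, in place of code of your own. Each camera call takes 0.05 s, during which the arm holds its last target. There are 200 camera calls.

## Working session

There is one attempt and no reset: what is moved stays moved. The work goes in short steps, Python scripts to look and compute and a shell command to move; the robot and the scene stay as the last step left them, time stands still between calls to the robot, and variables do not carry over. Pictures are saved under pics/ and viewed, at most 10 in all, crops included, and the job is handed in when it is done.

```bash
mkdir -p pics; ls; python3 - <<'E'
from station import ctrl, eyes
import cv2
for n in("side","top"):
    f=eyes.grab_frame(n); cv2.imwrite(f"pics/{n}0.png",f["img"][:,:,::-1]); print({k:v for k,v in f.items() if k!="img"})
print(ctrl.read_state())
E
```

```text
pics
{'fx': 402.77750438176633, 'fy': 402.77750438176633, 'cx': 317.63997450791425, 'cy': 201.33370439606676, 'eye': array([ 0.44164732, -0.73557972,  0.8418014 ]), 'rotation': array([[ 0.97514632, -0.15330742,  0.15995779],
       [-0.22153291, -0.66298291,  0.71510617],
       [-0.0035818 , -0.73276906, -0.68046798]])}
{'fx': 369.86633042582116, 'fy': 369.86633042582116, 'cx': 321.7194426540334, 'cy': 204.4317646486302, 'eye': array([0.45567965, 0.05262112, 1.11037438]), 'rotation': array([[ 1.00175915e-03, -9.87762260e-01,  1.55963826e-01],
       [-9.99984598e-01, -1.38082788e-04,  5.54840678e-03],
       [-5.45897089e-03, -1.55966982e-01, -9.87747184e-01]])}
{'time': 0.1, 'joints': array([ 7.51146984e+01,  1.83451622e+01,  8.96998534e+01, -1.15142110e-03,
        7.20443872e+01, -1.14511755e+00]), 'dq': array([ 0.02739323, -0.03729197, -0.09705312, -0.03685188,  0.01217793,
        0.01872137]), 'tau': array([-4.78321490e-04, -4.16410196e+01, -2.34705180e+01, -5.27696159e-05,
        4.88757854e-03, -8.51502932e-06]), 'tcp_pos': array([0.13645933, 0.55812527, 0.23059161]), 'eef_rot': array([[-9.71384249e-01,  2.37513148e-01, -3.82360455e-04],
       [ 2.37513455e-01,  9.71383070e-01, -1.51292102e-03],
       [ 1.20798381e-05, -1.56044340e-03, -9.99998782e-01]]), 'force': array([ 0.8466656 , -0.15612315,  1.00323118]), 'torque': array([-0.00697316, -0.03565372,  0.01925339]), 'grasp_force': 0.0, 'grip_width': 0.08555235916004891}
```

View pics/side0.png

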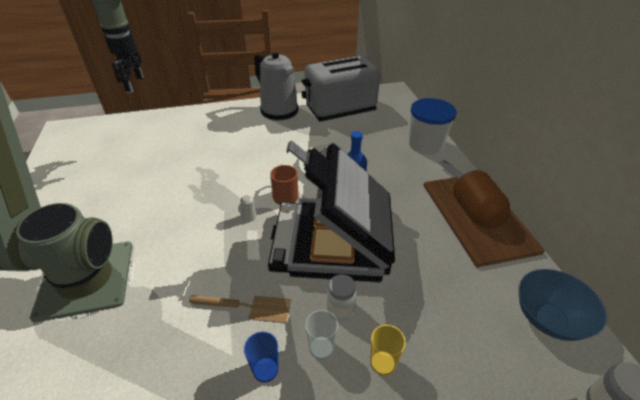

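View pics/top0.png

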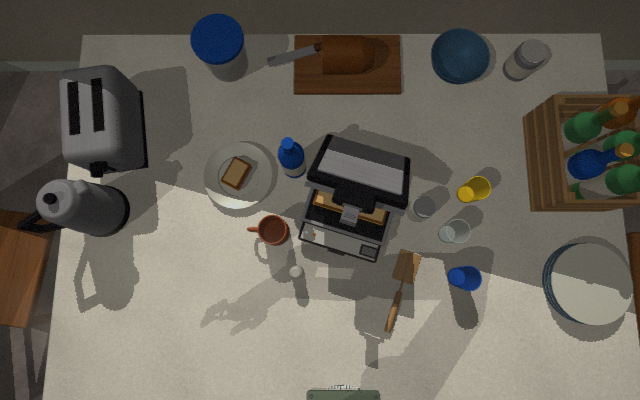

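The side view shows the press at about (330,215), lid open, with the ledge and rocker near (278,258). In the top view the ledge runs from (302,237) to (378,255), with the rocker at about (369,251) and the clip at (350,214). I'll zoom in on the press in both views.

```bash
python3 - <<'E'
import cv2
a=cv2.imread("pics/top0.png")[125:270,280:440]; b=cv2.imread("pics/side0.png")[130:290,230:400]
cv2.imwrite("pics/topc.png",cv2.resize(a,None,fx=4.5,fy=4,interpolation=2)[:, :]) 
cv2.imwrite("pics/sidec.png",cv2.resize(b,None,fx=3.5,fy=3.5,interpolation=2))
a=cv2.convertScaleAbs(a,alpha=1.6,beta=15)
cv2.imwrite("pics/topc.png",cv2.resize(a,None,fx=4,fy=4,interpolation=2))
E
```

```text
(no output)
```

View pics/topc.png

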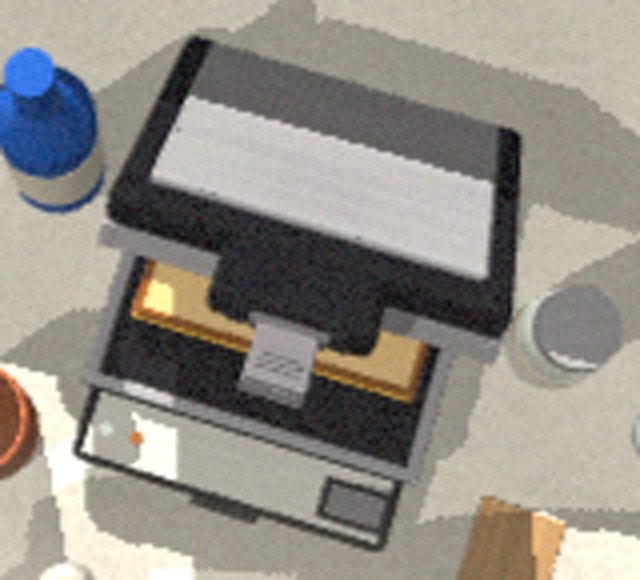

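View pics/sidec.png

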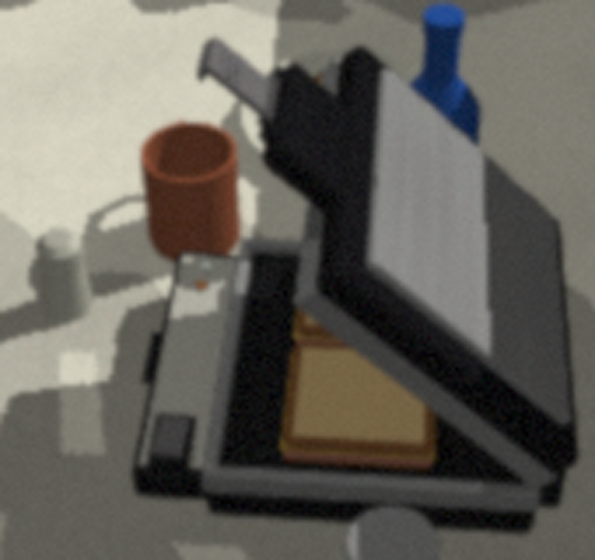

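The crops show the ledge front corners at top (299,239) and (375,262), and the rim's front line from (303,221) to (382,244). The clip tip is at top (349,225) and side (289,143), and the rocker is at top (369,251). Next I fit the press pose and the lid angle from these.

```bash
cat >h.py <<'E'
from station import ctrl, eyes
import numpy as np
C={n:eyes.grab_frame(n) for n in("side","top")}
def ray(n,p):
    c=C[n]; d=c["rotation"]@[(p[0]-c["cx"])/c["fx"],(p[1]-c["cy"])/c["fy"],1]; return c["eye"],d/np.linalg.norm(d)
def plane(n,p,z):
    o,d=ray(n,p); return o+d*(z-o[2])/d[2]
def tri(ps,pt):
    A=0;b=0;R=[ray("side",ps),ray("top",pt)]
    for o,d in R:
        P=np.eye(3)-np.outer(d,d); A=A+P; b=b+P@o
    x=np.linalg.solve(A,b); return x,[np.linalg.norm(np.cross(x-o,d)) for o,d in R]
def proj(n,X):
    c=C[n]; v=c["rotation"].T@(np.asarray(X)-c["eye"]); return np.array([c["fx"]*v[0]/v[2]+c["cx"],c["fy"]*v[1]/v[2]+c["cy"]])
E
python3 - <<'E'
from h import *
np.set_printoptions(precision=4,suppress=True)
T=lambda u,v:(280+u/4,125+v/4); S=lambda u,v:(230+u/3.5,130+v/3.5)
# (press point, view, pixel)
M=[((-.171,.118,.046),"top",T(77,455)),((-.171,-.118,.046),"top",T(380,548)),((-.115,.125,.058),"top",T(90,385)),((-.115,-.125,.058),"top",T(410,480)),
((-.145,-.088,.051),"top",T(357,504)),((-.171,-.118,.046),"side",S(138,468)),((-.171,.118,.046),"side",S(180,256)),((-.145,-.088,.052),"side",S(172,440))]
L=np.array([m[0] for m in M]); W=np.array([plane(v,p,l[2]) for l,v,p in M])
a=L[:,:2];b=W[:,:2];H=(a-a.mean(0)).T@(b-b.mean(0)); th=np.arctan2(H[0,1]-H[1,0],H[0,0]+H[1,1])
R=np.array([[np.cos(th),-np.sin(th)],[np.sin(th),np.cos(th)]]); t=b.mean(0)-R@a.mean(0)
print("yaw",np.degrees(th),"t",t); print((b-a@R.T-t)*1000)
for nm,s,p in(("cliptip",S(207,45),T(275,402)),("pin",S(270,108),T(288,320))):
    X,e=tri(s,p); print(nm,X,e,"press frame",R.T@(X[:2]-t))
G=lambda l:np.r_[R@np.array(l[:2])+t,l[2]]
for n,l in dict(rocker_end=(-.145,-.108,.06),pin=(-.179,0,.084),tip=(-.182,0,.032)).items(): print(n,G(l))
for lid in(.7,.8,.9,1.,1.1):
    r=lambda d,h:G((.122-d*np.cos(lid)+h*np.sin(lid)*1,0,.066+d*np.sin(lid)+h*np.cos(lid)))
    print(lid,"pin",r(.301,.018),proj("top",r(.301,.018)),proj("side",r(.301,.018)),"push",r(.2,.042))
for n,s,z in(("jar",(342,282),.095),("shaker",(247,200),.077)): print(n,plane("side",s,z))
E
```

```text
yaw -16.753215061494434 t [ 0.6535 -0.0354]
[[  0.1535  -3.8678]
 [  2.4074   6.1191]
 [ -6.2978  -4.0001]
 [ -1.6828   8.3846]
 [ -0.2818   1.2331]
 [  5.4353   4.2691]
 [  1.2318 -10.087 ]
 [ -0.9656  -2.051 ]]
cliptip [ 0.538  -0.0004  0.3315] [np.float64(0.004323329944610537), np.float64(0.004323329944610765)] press frame [-0.1207  0.0001]
pin [ 0.5822 -0.011   0.2838] [np.float64(0.0026312396536183435), np.float64(0.002631239653618393)] press frame [-0.0753  0.0028]
rocker_end [ 0.4835 -0.097   0.06  ]
pin [0.4821 0.0162 0.084 ]
tip [0.4792 0.0171 0.032 ]
0.7 pin [ 0.561  -0.0075  0.2737] [350.1732 216.056 ] [298.9983 164.5128] push [ 0.6498 -0.0342  0.227 ]
0.8 pin [ 0.5819 -0.0138  0.2945] [353.5482 205.5948] [308.2786 157.5871] push [ 0.6658 -0.0391  0.2387]
0.9 pin [ 0.6047 -0.0207  0.313 ] [357.222  194.0297] [318.7599 151.2971] push [ 0.6828 -0.0442  0.2488]
1.0 pin [ 0.6291 -0.028   0.329 ] [361.1373 181.5319] [330.3375 145.7691] push [ 0.7007 -0.0496  0.257 ]
1.1 pin [ 0.655  -0.0358  0.3424] [365.2244 168.3168] [342.874  141.1226] push [ 0.7193 -0.0552  0.2633]
jar [ 0.6115 -0.2221  0.095 ]
shaker [0.4297 0.1181 0.077 ]
```

The yaw is -16.8°, the origin is (0.654, -0.035), the lid is at about 0.78 rad, and the clip is almost straight out. The tool's y axis already lies within 3° of the press's. I'll close the fingers and travel high to a point above lid_push.

```bash
python3 -m crank '[[[0.08,-0.09,0.1,0,1],[0.17,-0.19,0.2,-0.003,1],[0.25,-0.28,0.3,-0.005,1],[0.34,-0.38,0.4,-0.007,1],[0.42,-0.47,0.5,-0.009,1],[0.5,-0.56,0.6,-0.011,1],[0.59,-0.66,0.7,-0.013,1],[0.67,-0.75,0.8,-0.015,1],[0.75,-0.84,0.9,-0.016,1],[0.84,-0.94,1,-0.017,1]]]'
python3 -m crank '[[[0.08,-0.09,0.06,0,1],[0.17,-0.19,0.12,0,1],[0.25,-0.28,0.18,0,1],[0.34,-0.38,0.24,0,1],[0.42,-0.47,0.3,0,1],[0.5,-0.56,0.36,0,1],[0.59,-0.66,0.42,0,1],[0.67,-0.75,0.48,0,1],[0.75,-0.84,0.54,0,1],[0.84,-0.94,0.6,0,1]]]'
python3 -m crank '[[[0.08,-0.09,0,0,1],[0.17,-0.19,0,0,1],[0.25,-0.28,0,0,1],[0.34,-0.38,0,0,1],[0.42,-0.47,0,0,1],[0.5,-0.56,0,0,1],[0.59,-0.66,0,0,1],[0.67,-0.75,0,0,1],[0.75,-0.84,0,0,1],[0.84,-0.94,0,0,1]]]'
python3 -m crank '[[[0.08,-0.09,0,0,1],[0.17,-0.19,0,0,1],[0.25,-0.28,0,0,1],[0.34,-0.38,0,0,1],[0.42,-0.47,0,0,1],[0.5,-0.56,0,0,1],[0.59,-0.66,0,0,1],[0.67,-0.75,0,0,1],[0.75,-0.84,0,0,1],[0.84,-0.94,0,0,1]]]'
python3 -m crank '[[[0.08,-0.09,0,0,1],[0.17,-0.19,0,0,1],[0.25,-0.28,0,0,1],[0.34,-0.38,0,0,1],[0.42,-0.47,0,0,1],[0.5,-0.56,0,0,1],[0.59,-0.66,0,0,1],[0.67,-0.75,0,0,1],[0.75,-0.84,0,0,1],[0.84,-0.94,0,0,1]]]'
python3 -m crank '[[[0.08,-0.09,0,0,1],[0.17,-0.19,0,0,1],[0.25,-0.28,0,0,1],[0.34,-0.38,0,0,1],[0.42,-0.47,0,0,1],[0.5,-0.56,0,0,1],[0.59,-0.66,0,0,1],[0.67,-0.75,0,0,1],[0.75,-0.84,0,0,1],[0.84,-0.94,0,0,1]]]'
```

```text
time: 1.03
tcp_pos: [0.2044, 0.4826, 0.3122]
eef_rot: [[-0.957, 0.289, 0.0], [0.289, 0.957, 0.0], [0.0, 0.0, -1.0]]
force: [0.7, 0.2, 0.4]
grip_width: 0.0
grasp_force: 0.0
time: 1.87
tcp_pos: [0.2715, 0.4075, 0.3598]
eef_rot: [[-0.957, 0.289, -0.0], [0.289, 0.957, 0.0], [0.0, 0.0, -1.0]]
force: [-0.2, 0.4, -0.2]
grip_width: -0.0004
grasp_force: 0.0
time: 2.7
tcp_pos: [0.3388, 0.3323, 0.3593]
eef_rot: [[-0.957, 0.289, -0.0], [0.289, 0.957, 0.0], [0.0, 0.0, -1.0]]
force: [-0.3, 0.3, 0.2]
grip_width: -0.0001
grasp_force: 0.0
time: 3.53
tcp_pos: [0.4059, 0.2571, 0.3593]
eef_rot: [[-0.957, 0.289, -0.0], [0.289, 0.957, 0.0], [0.0, 0.0, -1.0]]
force: [-0.2, -0.5, -0.4]
grip_width: -0.0003
grasp_force: 0.0
time: 4.37
tcp_pos: [0.4731, 0.1819, 0.3593]
eef_rot: [[-0.957, 0.289, -0.0], [0.289, 0.957, 0.0], [0.0, 0.0, -1.0]]
force: [0.1, 0.2, -0.2]
grip_width: -0.0001
grasp_force: 0.0
time: 5.2
tcp_pos: [0.5403, 0.1067, 0.3594]
eef_rot: [[-0.957, 0.289, 0.0], [0.289, 0.957, 0.0], [0.0, 0.0, -1.0]]
force: [0.1, 0.0, -0.1]
grip_width: -0.0002
grasp_force: 0.0
```

```bash
python3 -m crank '[[[0.08,-0.09,0,0,1],[0.17,-0.19,0,0,1],[0.25,-0.28,0,0,1],[0.34,-0.38,0,0,1],[0.42,-0.47,0,0,1],[0.5,-0.56,0,0,1],[0.59,-0.66,0,0,1],[0.67,-0.75,0,0,1],[0.75,-0.84,0,0,1],[0.84,-0.93,0,0,1]]]'
python3 -m crank '[[[0.08,-0.09,0,0,1],[0.17,-0.19,0,0,1],[0.25,-0.28,-0.05,0,1],[0.34,-0.38,-0.1,0,1],[0.42,-0.47,-0.2,0,1],[0.5,-0.56,-0.3,0,1],[0.59,-0.66,-0.4,0,1],[0.67,-0.75,-0.5,0,1],[0.75,-0.84,-0.6,0,1],[0.81,-0.91,-0.7,0,1]]]'
python3 -m crank '[[[0,0,-0.1,0,1],[0,0,-0.2,0,1],[0,0,-0.3,0,1],[0,0,-0.4,0,1],[0,0,-0.5,0,1],[0,0,-0.6,0,1],[0,0,-0.66,0,1],[0,0,-0.72,0,1],[0,0,-0.77,0,1],[0,0,-0.82,0,1]]]'
python3 - <<'E'
from h import *
import cv2
b=C["side"]["img"][130:290,230:400,::-1]
cv2.imwrite("pics/side1.png",cv2.resize(b,None,fx=3.5,fy=3.5,interpolation=2))
E
```

```text
time: 6.03
tcp_pos: [0.6076, 0.0322, 0.3593]
eef_rot: [[-0.957, 0.289, -0.0], [0.289, 0.957, 0.0], [0.0, 0.0, -1.0]]
force: [0.3, -0.0, 0.2]
grip_width: 0.0003
grasp_force: 0.0
time: 6.87
tcp_pos: [0.6724, -0.0407, 0.3021]
eef_rot: [[-0.957, 0.289, -0.001], [0.289, 0.957, 0.0], [0.001, -0.0, -1.0]]
force: [-0.0, -0.7, -0.1]
grip_width: -0.0001
grasp_force: 0.0
time: 7.7
tcp_pos: [0.6719, -0.0398, 0.2376]
eef_rot: [[-0.957, 0.289, 0.0], [0.289, 0.957, 0.0], [-0.0, 0.0, -1.0]]
force: [-0.6, 0.5, -0.2]
grip_width: -0.0002
grasp_force: 0.0
```

View pics/side1.png

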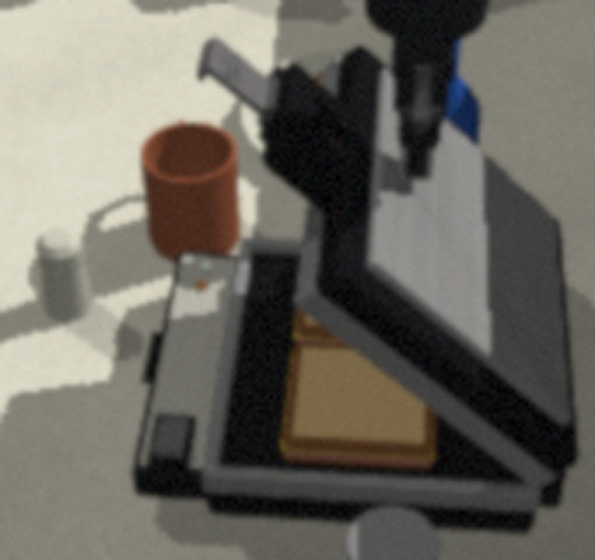

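The closed fingers, at crop (418,175), hover just above the steel panel near its handle side, and nothing has moved. Now I push along the lid's arc.

```bash
python3 -m crank '[[[-0.07,0.02,-0.06,0,1],[-0.14,0.04,-0.12,0,1],[-0.22,0.07,-0.17,0,1],[-0.29,0.09,-0.23,0,1],[-0.36,0.11,-0.29,0,1],[-0.43,0.13,-0.37,0,1],[-0.5,0.15,-0.44,0,1],[-0.57,0.17,-0.52,0,1],[-0.63,0.19,-0.6,0,1],[-0.7,0.21,-0.68,0,1]]]'
python3 -m crank '[[[-0.06,0.02,-0.09,0,1],[-0.11,0.03,-0.18,0,1],[-0.17,0.05,-0.27,0,1],[-0.22,0.07,-0.36,0,1],[-0.27,0.08,-0.45,0,1],[-0.31,0.09,-0.55,0,1],[-0.35,0.1,-0.64,0,1],[-0.39,0.12,-0.74,0,1],[-0.43,0.13,-0.84,0,1],[-0.47,0.14,-0.93,0,1]]]'
```

```text
time: 8.63
tcp_pos: [0.6152, -0.023, 0.1825]
eef_rot: [[-0.957, 0.289, -0.0], [0.289, 0.957, -0.0], [0.0, -0.0, -1.0]]
force: [1.2, 0.1, 0.9]
grip_width: 0.0
grasp_force: 0.6
time: 9.47
tcp_pos: [0.5777, -0.0117, 0.108]
eef_rot: [[-0.957, 0.289, -0.0], [0.289, 0.957, 0.0], [0.0, -0.0, -1.0]]
force: [0.4, 0.2, 3.3]
grip_width: 0.0001
grasp_force: 2.3
```

```bash
python3 -m crank '[[[0,0,-0.01,0,1],[0,0,-0.02,0,1],[0,0,-0.03,0,1],[0,0,-0.04,0,1],[0,0,-0.04,0,1],[0,0,-0.04,0,1],[0,0,-0.04,0,1],[0,0,-0.04,0,1],[0,0,-0.04,0,1],[0,0,-0.04,0,1]]]'
```

```text
time: 10.3
tcp_pos: [0.5778, -0.0117, 0.1079]
eef_rot: [[-0.957, 0.289, 0.001], [0.289, 0.957, 0.0], [-0.001, 0.0, -1.0]]
force: [-4.6, 0.3, 15.9]
grip_width: -0.0002
grasp_force: 7.8
```

The lid stopped at z = 0.108 with 16 N, so it is shut. I'll lift off, move out in front of the clip, and measure again.

```bash
python3 -m crank '[[[0,0,0.15,0,1],[0,0,0.3,0,1],[0,0,0.45,0,1],[-0.1,0.03,0.6,0,1],[-0.2,0.06,0.65,0,1],[-0.35,0.1,0.65,0,1],[-0.5,0.15,0.65,0,1],[-0.65,0.19,0.65,0,1],[-0.75,0.22,0.65,0,1],[-0.85,0.25,0.65,0,1]]]'
python3 -m crank '[[[-0.1,0.03,0,0,1],[-0.2,0.06,0,0,1],[-0.3,0.09,0,0,1],[-0.4,0.12,0,0,1],[-0.5,0.15,0,0,1],[-0.6,0.17,0,0,1],[-0.7,0.2,0,0,1],[-0.8,0.23,0,0,1],[-0.86,0.25,0,0,1],[-0.86,0.25,0,0,1]]]'
python3 - <<'E'
from h import *
import cv2
b=C["side"]["img"][150:290,230:400,::-1]; a=cv2.convertScaleAbs(C["top"]["img"][125:270,280:440,::-1],alpha=1.6,beta=15)
cv2.imwrite("pics/side2.png",cv2.resize(b,None,fx=3.5,fy=3.5,interpolation=2))
cv2.imwrite("pics/top2.png",cv2.resize(a,None,fx=4,fy=4,interpolation=2))
E
```

```text
time: 11.13
tcp_pos: [0.5086, 0.0085, 0.1574]
eef_rot: [[-0.957, 0.289, -0.001], [0.289, 0.957, 0.0], [0.001, -0.0, -1.0]]
force: [-0.1, 0.4, 0.3]
grip_width: -0.0
grasp_force: 0.0
time: 11.97
tcp_pos: [0.4402, 0.0284, 0.1578]
eef_rot: [[-0.957, 0.289, -0.001], [0.289, 0.957, 0.0], [0.001, -0.0, -1.0]]
force: [-0.5, -0.3, 0.1]
grip_width: -0.0004
grasp_force: 0.0
```

View pics/side2.png

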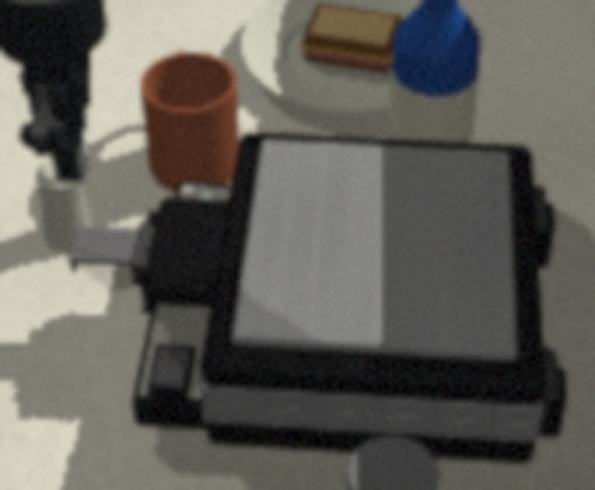

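View pics/top2.png

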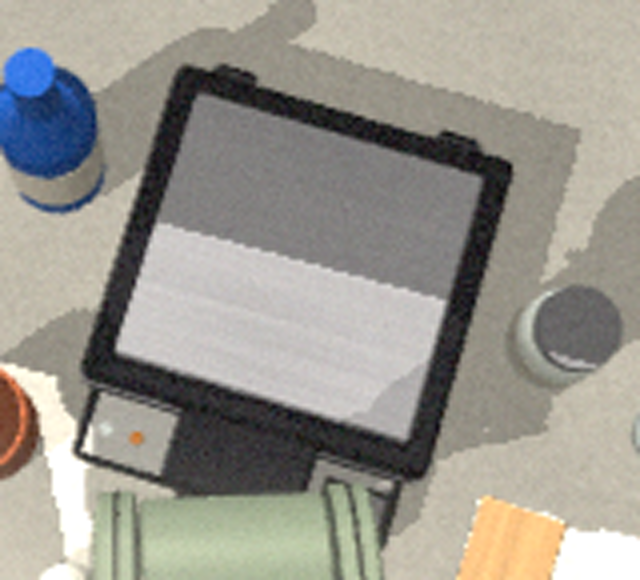

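The lid is flat. In the top view, crop panel corners are (197,92), (483,178), (408,441) and (117,353). In the side view the clip sticks out from (140,248) to (72,247), and the rocker is at (172,370).

```bash
python3 - <<'E'
from h import *
np.set_printoptions(precision=4,suppress=True)
P=[plane("top",(280+u/4,125+v/4),.108)[:2] for u,v in((197,92),(483,178),(408,441),(117,353))]
P=np.array(P); e=lambda a,b:(np.linalg.norm(b-a),np.degrees(np.arctan2(*(b-a)[::-1])))
print(P,P.mean(0),e(P[1],P[0]),e(P[2],P[3]),e(P[3],P[0]),e(P[2],P[1]))
S=lambda u,v:(230+u/3.5,150+v/3.5)
th=np.radians(-16.75);R=np.array([[np.cos(th),-np.sin(th)],[np.sin(th),np.cos(th)]]);t=np.array([.6535,-.0354])
for n,p,z in(("panel",None,0),("tip mid",S(72,247),.082),("clip root",S(137,248),.084),("rocker mid top",S(175,366),.053),("frame far L",S(157,347),.049),("near R",S(188,393),.049)):
    X=P.mean(0) if p is None else plane("side",p,z)[:2]
    print(n,X,"press",R.T@(X-t))
E
```

```text
[[ 0.7746  0.0372]
 [ 0.7124 -0.1615]
 [ 0.5296 -0.1049]
 [ 0.5895  0.0923]] [ 0.6515 -0.0342] (np.float64(0.2082560401375253), np.float64(72.6242017719622)) (np.float64(0.20617220859000723), np.float64(73.08606611782832)) (np.float64(0.19304045012416704), np.float64(-16.577105436837577)) (np.float64(0.19136068922087346), np.float64(-17.196051138150974))
panel [ 0.6515 -0.0342] press [-0.0022  0.0006]
tip mid [0.4313 0.03  ] press [-0.2316 -0.0014]
clip root [0.4788 0.016 ] press [-0.1821 -0.0012]
rocker mid top [ 0.491  -0.0775] press [-0.1435 -0.0872]
frame far L [ 0.4811 -0.0535] press [-0.1599 -0.067 ]
near R [ 0.4964 -0.1007] press [-0.1316 -0.1079]
```

The pose holds: panel centre, clip and rocker agree within about 2 mm. Next I press the clip tip down.

```bash
python3 -m crank '[[[0,0,-0.1,0,1],[0,0,-0.2,0,1],[0,0,-0.3,0,1],[0,0,-0.4,0,1],[0,0,-0.5,0,1],[0,0,-0.6,0,1],[0,0,-0.7,0,1],[0,0,-0.8,0,1],[0,0,-0.85,0,1],[0,0,-0.9,0,1]]]'
python3 -m crank '[[[0,0,-0.06,0,1],[0,0,-0.12,0,1],[0,0,-0.18,0,1],[0,0,-0.24,0,1],[0,0,-0.3,0,1],[0,0,-0.36,0,1],[0,0,-0.42,0,1],[0,0,-0.48,0,1],[0,0,-0.54,0,1],[0,0,-0.58,0,1]]]'
```

```text
time: 13.0
tcp_pos: [0.4411, 0.0282, 0.0851]
eef_rot: [[-0.957, 0.289, -0.001], [0.289, 0.957, 0.0], [0.001, -0.0, -1.0]]
force: [-1.7, 0.4, 1.7]
grip_width: -0.0004
grasp_force: 0.8
time: 13.83
tcp_pos: [0.441, 0.0282, 0.0386]
eef_rot: [[-0.957, 0.289, -0.001], [0.289, 0.957, 0.0], [0.001, -0.0, -1.0]]
force: [0.3, 0.4, 0.3]
grip_width: -0.0001
grasp_force: 0.2
```

Now I push it back towards the base.

```bash
python3 -m crank '[[[0.04,-0.01,0,0,1],[0.08,-0.02,0,0,1],[0.12,-0.04,0,0,1],[0.16,-0.05,0,0,1],[0.2,-0.06,0,0,1],[0.23,-0.07,0,0,1],[0.26,-0.08,0,0,1],[0.29,-0.09,0,0,1],[0.31,-0.09,0,0,1],[0.33,-0.1,0,0,1]]]'
```

```text
time: 14.67
tcp_pos: [0.465, 0.0205, 0.0389]
eef_rot: [[-0.957, 0.29, -0.007], [0.29, 0.957, 0.001], [0.006, -0.001, -1.0]]
force: [-10.6, 4.3, 3.4]
grip_width: -0.0
grasp_force: 0.0
```

10.6 N with the fingertips at the expected stop means the clip is home. I'll back off, rise, and check.

```bash
python3 -m crank '[[[-0.1,0.03,0,0,1],[-0.2,0.06,0,0,1],[-0.3,0.09,0,0,1],[-0.4,0.12,0,0,1],[-0.45,0.13,0.15,0,1],[-0.45,0.13,0.35,0,1],[-0.45,0.13,0.55,0,1],[-0.45,0.13,0.7,0,1],[-0.45,0.13,0.85,0,1],[-0.45,0.13,1,0,1]]]'
python3 - <<'E'
from h import *
import cv2
b=C["side"]["img"][150:290,230:400,::-1]
cv2.imwrite("pics/side3.png",cv2.resize(b,None,fx=3.5,fy=3.5,interpolation=2))
E
```

```text
time: 15.5
tcp_pos: [0.4314, 0.0308, 0.1202]
eef_rot: [[-0.957, 0.289, 0.001], [0.289, 0.957, 0.0], [-0.001, 0.0, -1.0]]
force: [0.8, 0.4, 0.2]
grip_width: 0.0002
grasp_force: 0.0
```

View pics/side3.png

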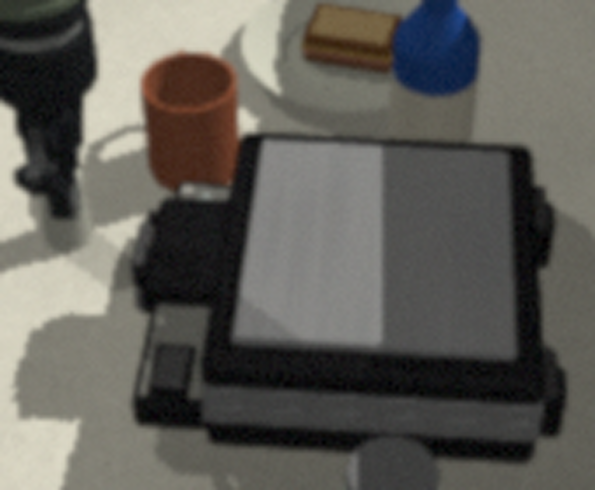

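The clip hangs vertical at crop (143,250), and the press and jar have not moved. Next is the rocker: I travel above its outer end and press.

```bash
python3 -m crank '[[[0.03,-0.08,0,0,1],[0.06,-0.16,0,0,1],[0.09,-0.24,0,0,1],[0.13,-0.32,0,0,1],[0.16,-0.4,0,0,1],[0.19,-0.48,0,0,1],[0.22,-0.56,0,0,1],[0.26,-0.64,0,0,1],[0.29,-0.73,0,0,1],[0.32,-0.81,0,0,1]]]'
python3 -m crank '[[[0.03,-0.08,0,0,1],[0.06,-0.16,0,0,1],[0.09,-0.24,0,0,1],[0.13,-0.32,0,0,1],[0.16,-0.4,0,0,1],[0.19,-0.48,0,0,1],[0.23,-0.58,0,0,1],[0.27,-0.68,0,0,1],[0.32,-0.81,0,0,1],[0.32,-0.81,0,0,1]]]'
python3 -m crank '[[[0,0,-0.08,0,1],[0,0,-0.16,0,1],[0,0,-0.24,0,1],[0,0,-0.32,0,1],[0,0,-0.4,0,1],[0,0,-0.48,0,1],[0,0,-0.56,0,1],[0,0,-0.62,0,1],[0,0,-0.68,0,1],[0,0,-0.7,0,1]]]'
```

```text
time: 16.43
tcp_pos: [0.4577, -0.035, 0.1193]
eef_rot: [[-0.957, 0.289, 0.0], [0.289, 0.957, 0.0], [-0.0, 0.0, -1.0]]
force: [-0.6, -0.0, -0.0]
grip_width: -0.0001
grasp_force: 0.0
time: 17.27
tcp_pos: [0.4842, -0.1009, 0.1194]
eef_rot: [[-0.957, 0.29, 0.001], [0.29, 0.957, -0.001], [-0.002, -0.0, -1.0]]
force: [0.5, -0.5, 0.0]
grip_width: -0.0003
grasp_force: 0.0
time: 18.1
tcp_pos: [0.4826, -0.0989, 0.0625]
eef_rot: [[-0.957, 0.289, -0.001], [0.289, 0.957, 0.0], [0.001, -0.0, -1.0]]
force: [0.9, -0.2, 0.0]
grip_width: 0.0001
grasp_force: 0.0
```

```bash
python3 -m crank '[[[0,0,-0.02,0,1],[0,0,-0.04,0,1],[0,0,-0.06,0,1],[0,0,-0.08,0,1],[0,0,-0.1,0,1],[0,0,-0.12,0,1],[0,0,-0.13,0,1],[0,0,-0.14,0,1],[0,0,-0.14,0,1],[0,0,-0.14,0,1]]]'
```

```text
time: 18.93
tcp_pos: [0.483, -0.0995, 0.0521]
eef_rot: [[-0.957, 0.289, 0.0], [0.289, 0.957, -0.001], [-0.0, -0.001, -1.0]]
force: [-0.7, -4.2, 0.2]
grip_width: 0.0002
grasp_force: 2.2
```

```bash
python3 -m crank '[[[0,0,-0.01,0,1],[0,0,-0.02,0,1],[0,0,-0.03,0,1],[0,0,-0.04,0,1],[0,0,-0.04,0,1],[0,0,-0.04,0,1],[0,0,-0.04,0,1],[0,0,-0.04,0,1],[0,0,-0.04,0,1],[0,0,-0.04,0,1]]]'
```

```text
time: 19.77
tcp_pos: [0.483, -0.0995, 0.049]
eef_rot: [[-0.957, 0.289, 0.0], [0.289, 0.957, -0.001], [-0.0, -0.001, -1.0]]
force: [-0.9, -5.7, 1.1]
grip_width: 0.0001
grasp_force: 3.6
```

The side load of -5.7 N in y with little vertical force is suspicious: the tips may be riding on the end's outer edge. I'll lift and look.

```bash
python3 -m crank '[[[0,0,0.1,0,1],[0,0,0.2,0,1],[0,0,0.3,0,1],[0,0,0.4,0,1],[0,0,0.5,0,1],[-0.1,0,0.6,0,1],[-0.3,0,0.6,0,1],[-0.5,0,0.6,0,1],[-0.7,0,0.6,0,1],[-0.9,0,0.6,0,1]]]'
python3 - <<'E'
from h import *
import cv2
i=C["side"]["img"][:,:,::-1]; b=cv2.convertScaleAbs(i[235:285,255:305],alpha=2.2); 
o=cv2.imread("pics/side0.png")[235:285,255:305]; o=cv2.convertScaleAbs(o,alpha=2.2)
cv2.imwrite("pics/side4.png",cv2.resize(np.hstack([o,b]),None,fx=8,fy=8,interpolation=2))
E
```

```text
time: 20.6
tcp_pos: [0.4096, -0.0988, 0.0974]
eef_rot: [[-0.957, 0.289, 0.0], [0.289, 0.957, 0.0], [0.0, 0.0, -1.0]]
force: [-0.4, -0.8, 0.5]
grip_width: 0.0
grasp_force: 0.0
```

View pics/side4.png

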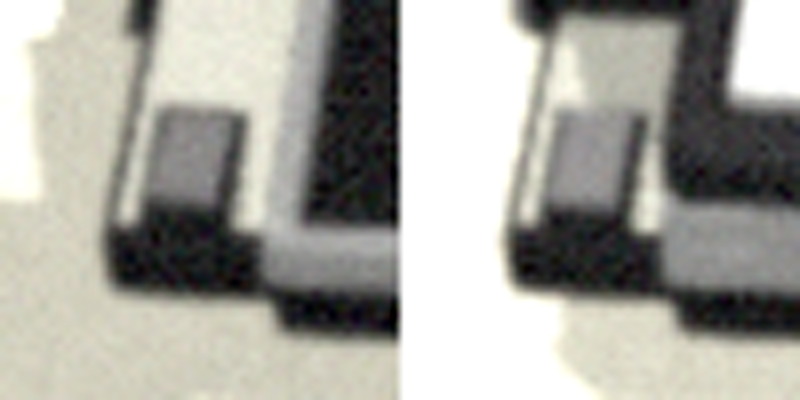

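The grey key's near edge moved only slightly, at display row 205 before and about 210 now, so it isn't clear that it tipped. I'll compare its edges with the projections for off and on.

```bash
cat >e.py <<'E'
from h import *
import cv2
np.set_printoptions(precision=2,suppress=True)
th=np.radians(-16.75);R=np.array([[np.cos(th),-np.sin(th)],[np.sin(th),np.cos(th)]]);t=np.array([.6535,-.0354])
G=lambda l:np.r_[R@np.array(l[:2])+t,l[2]]
for n,l in dict(out_off=(-.145,-.108,.06),out_on=(-.145,-.108,.052),in_off=(-.145,-.068,.052),in_on=(-.145,-.068,.06),ctr=(-.145,-.088,.055)).items(): print(n,"side",proj("side",G(l)),"top",proj("top",G(l)))
# brightness profile along press y through rocker centre line, old and new
for n in("side","top"):
    for nm,im in(("old",cv2.imread(f"pics/{n}0.png")),("new",C[n]["img"])):
        g=cv2.GaussianBlur(im.mean(2).astype(np.float32),(0,0),.6)
        ys=np.arange(-.120,-.055,.004)
        q=np.array([proj(n,G((-.145,y,.055))) for y in ys],np.float32)
        print(n,nm,cv2.remap(g,q[:,0],q[:,1],1).ravel().astype(int),q[0],q[-1])
E
python3 e.py
```

```text
out_off side [278.05 259.25] top [376.94 252.87]
out_on side [278.28 261.29] top [376.53 252.95]
in_off side [280.48 248.97] top [362.95 248.84]
in_on side [280.27 246.92] top [363.25 248.74]
ctr side [279.31 254.28] top [369.87 250.86]
side old [ 12  12  16  29  48  58  61  62  63  63  62  61  62  74  94 103 104] [277.51 264.37] [281.03 244.64]
side new [14 14 21 41 59 68 69 67 67 68 68 67 68 73 80 82 82] [277.51 264.37] [281.03 244.64]
top old [81 76 46 25 43 60 60 61 60 59 59 59 59 59 44 47 88] [380.78 254.16] [358.99 247.57]
top new [82 76 47 29 44 59 61 61 61 62 61 60 61 59 39 39 70] [380.78 254.16] [358.99 247.57]
```

The top view puts the key at y ≈ -105 to -65 mm in my frame, about 3 mm inboard of where I aimed. The tips likely slid past its end. I'll repeat the press 4–5 mm farther in.

```bash
python3 -m crank '[[[0.1,0,0,0,1],[0.2,0.01,0,0,1],[0.3,0.02,0,0,1],[0.4,0.02,0,0,1],[0.5,0.03,0,0,1],[0.6,0.03,0,0,1],[0.7,0.04,0,0,1],[0.8,0.05,0,0,1],[0.93,0.05,0,0,1],[0.93,0.05,0,0,1]]]'
python3 -m crank '[[[0,0,-0.06,0,1],[0,0,-0.12,0,1],[0,0,-0.18,0,1],[0,0,-0.24,0,1],[0,0,-0.3,0,1],[0,0,-0.34,0,1],[0,0,-0.38,0,1],[0,0,-0.42,0,1],[0,0,-0.45,0,1],[0,0,-0.45,0,1]]]'
python3 -m crank '[[[0,0,-0.01,0,1],[0,0,-0.02,0,1],[0,0,-0.03,0,1],[0,0,-0.04,0,1],[0,0,-0.05,0,1],[0,0,-0.05,0,1],[0,0,-0.05,0,1],[0,0,-0.05,0,1],[0,0,-0.05,0,1],[0,0,-0.05,0,1]]]'
```

```text
time: 21.63
tcp_pos: [0.488, -0.0952, 0.0971]
eef_rot: [[-0.957, 0.289, 0.003], [0.289, 0.957, -0.0], [-0.003, 0.0, -1.0]]
force: [0.6, -0.5, -0.5]
grip_width: -0.0
grasp_force: 0.0
time: 22.47
tcp_pos: [0.4851, -0.095, 0.0605]
eef_rot: [[-0.957, 0.289, -0.001], [0.289, 0.957, 0.0], [0.001, 0.0, -1.0]]
force: [0.2, 0.4, -0.7]
grip_width: 0.0003
grasp_force: 0.0
time: 23.3
tcp_pos: [0.4854, -0.095, 0.057]
eef_rot: [[-0.957, 0.289, 0.0], [0.289, 0.957, 0.0], [-0.0, 0.0, -1.0]]
force: [0.2, 0.1, 0.3]
grip_width: 0.0003
grasp_force: 0.1
```

```bash
python3 -m crank '[[[0,0,-0.01,0,1],[0,0,-0.02,0,1],[0,0,-0.03,0,1],[0,0,-0.04,0,1],[0,0,-0.05,0,1],[0,0,-0.05,0,1],[0,0,-0.05,0,1],[0,0,-0.05,0,1],[0,0,-0.05,0,1],[0,0,-0.05,0,1]]]'
python3 -m crank '[[[0,0,-0.01,0,1],[0,0,-0.02,0,1],[0,0,-0.03,0,1],[0,0,-0.04,0,1],[0,0,-0.05,0,1],[0,0,-0.05,0,1],[0,0,-0.05,0,1],[0,0,-0.05,0,1],[0,0,-0.05,0,1],[0,0,-0.05,0,1]]]'
```

```text
time: 24.13
tcp_pos: [0.4854, -0.095, 0.0529]
eef_rot: [[-0.957, 0.289, 0.0], [0.289, 0.957, 0.0], [-0.0, 0.0, -1.0]]
force: [0.0, -1.2, 1.2]
grip_width: 0.0003
grasp_force: 0.7
time: 24.97
tcp_pos: [0.4856, -0.095, 0.052]
eef_rot: [[-0.957, 0.289, 0.002], [0.289, 0.957, -0.0], [-0.002, 0.0, -1.0]]
force: [-6.4, -0.4, 27.2]
grip_width: -0.0001
grasp_force: 13.2
```

A hard stop at z = 52 mm with 27 N is exactly the "on" height. I'll lift clear, retreat, and verify.

```bash
python3 -m crank '[[[0,0,0.1,0,1],[0,0,0.2,0,1],[0,0,0.3,0,1],[0,0,0.4,0,1],[0,0,0.5,0,1],[-0.1,0,0.6,0,1],[-0.3,0,0.7,0,1],[-0.5,0,0.8,0,1],[-0.7,0,0.9,0,1],[-0.9,0,1,0,1]]]'
python3 -m crank '[[[-0.1,0,0.05,0,1],[-0.2,0,0.1,0,1],[-0.3,0,0.15,0,1],[-0.4,0,0.2,0,1],[-0.5,0,0.25,0,1],[-0.6,0,0.3,0,1],[-0.7,0,0.35,0,1],[-0.8,0,0.4,0,1],[-0.8,0,0.4,0,1],[-0.8,0,0.4,0,1]]]'
python3 e.py; python3 - <<'E'
from h import *
import cv2
s=C["side"]["img"][150:290,230:400,::-1]; a=cv2.convertScaleAbs(C["top"]["img"][230:270,340:390,::-1],alpha=1.8)
o=cv2.convertScaleAbs(cv2.imread("pics/top0.png")[230:270,340:390],alpha=1.8)
z=lambda i,k:cv2.resize(i,k,interpolation=2)
cv2.imwrite("pics/fin.png",np.hstack([z(s,(425,350)),np.vstack([z(o,(219,175)),z(a,(219,175))])]))
E
```

```text
time: 25.8
tcp_pos: [0.4119, -0.0949, 0.1294]
eef_rot: [[-0.957, 0.289, -0.001], [0.289, 0.957, 0.0], [0.001, 0.0, -1.0]]
force: [0.3, -0.1, -0.1]
grip_width: 0.0001
grasp_force: 0.0
time: 26.63
tcp_pos: [0.3493, -0.0951, 0.1612]
eef_rot: [[-0.957, 0.289, 0.001], [0.289, 0.957, -0.0], [-0.001, 0.0, -1.0]]
force: [0.1, -0.0, 0.1]
grip_width: 0.0001
grasp_force: 0.0
out_off side [278.05 259.25] top [376.94 252.87]
out_on side [278.28 261.29] top [376.53 252.95]
in_off side [280.48 248.97] top [362.95 248.84]
in_on side [280.27 246.92] top [363.25 248.74]
ctr side [279.31 254.28] top [369.87 250.86]
side old [ 12  12  16  29  48  58  61  62  63  63  62  61  62  74  94 103 104] [277.51 264.37] [281.03 244.64]
side new [12 14 32 55 65 67 67 67 67 68 67 67 67 68 73 77 79] [277.51 264.37] [281.03 244.64]
top old [81 76 46 25 43 60 60 61 60 59 59 59 59 59 44 47 88] [380.78 254.16] [358.99 247.57]
top new [80 76 48 27 39 53 56 57 56 56 56 57 57 51 35 40 70] [380.78 254.16] [358.99 247.57]
```

View pics/fin.png

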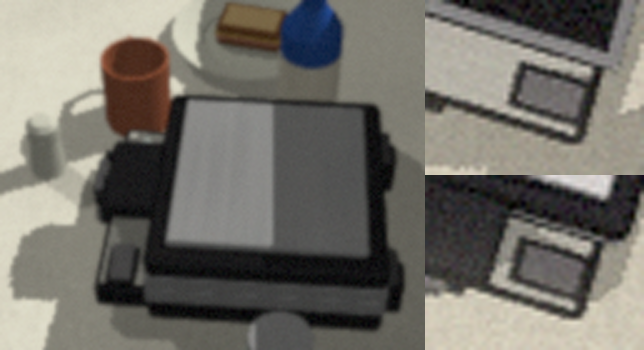

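In the final picture the lid is shut at left-panel (270,175) and the clip hangs at (102,180). The rocker's outer edge sits about 1.5 px lower, and its inner end higher, than at the start. The stop at 52 mm cannot have been the frame, because the earlier press reached 49 mm beside the key. Nothing is touching the robot, so I'm handing in.

```bash
python3 -c "
from station import sign_off
print(sign_off())"
```

```text
the job is handed in; nothing more can be done
None
```

I handed the job in at about 27 s with the lid shut, the clip home and the rocker on; the rocker took a second press, and sign-off gave no verdict.

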